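# Lock the blending cup onto the paper-pulp blender

## Robot

A 6-joint arm with a two-finger parallel gripper is mounted at the origin on the work surface; the furniture and walls round the work are solid. World frame = base frame: x ahead of the robot, y to its left, z up, the work surface at z = 0. Lengths are in m, angles in rad, forces in N, time in s.
With the tool pointing down it reaches from about 0.3 to 0.85 m from the base axis. Payload 4.2 kg.
Tool frame: the origin (TCP) lies between the finger pads; the fingertips stand 25 mm ahead of it and the grasp point (between the pads) lies 6 mm ahead of it; z points along the fingers, y is the line along which they close (so a half turn about z gives the same grasp; the last joint's range is limited). The gripper opens to 91 mm and grips with 3 to 60 N. Pads are 32 mm wide; open, the fingers measure 118 mm over their backs; the gripper's body (76 mm by 178 mm) begins 60 mm behind the grasp point.
Start: joints at [-1.284, 0.32, 1.565, -0, 1.257, -0.02], TCP at [0.174, -0.548, 0.239] pointing down, gripper open.
Joint ranges: [-3.11, 3.11], [-0.84, 2.01], [0.21, 2.61], [-1.34, 4.49], [0.05, 2.63], [-2.56, 2.56]. Speed limits (rad/s): [2.57, 2.57, 3.14, 3.14, 3.14, 3.14].

## Interface

Orientations are given as a unit quaternion [w, x, y, z].
In Python, from cell import sense, vision, job, finder gives the robot as it stands. The module is installed in compiled form; this text tells all that it offers.
- The arm moves only by the shell command python3 -m inch 'ROWS'. ROWS is JSON, a list that holds one entry, the list of rows, each a list of 5 numbers: the opening, from -1 (shut) to 1 (fully open), then the shift along the tool's x, y, z in units of 500 mm (1.0 is 500 mm), then the turn about the tool's z in units of 90 degrees (1.0 is 90 degrees). In form: [[[grip, tx, ty, tz, turn], ...]]. A call has 1 to 8 rows; each row shifts and turns the commanded pose from where the row before left it, along the tool's axes as they then stand; what a row does not reach is not made up. A row lasts 1/10 s, in which the tool goes at most 50 mm and 8.59 degrees, less where a joint would pass 70% of its speed; a pose out of reach is approached as far as the arm can. A call with a number of a shift or a turn outside -1 to 1 is refused whole. A call with a gripper value outside its range is refused whole. The fingers move at their own pace and stop on an object; the grip force is fixed at half the most. Time passes only in rows, so rows that do not move let the fingers close. It gives the time, the measured TCP pose, the force, the opening and the grip force at its end, in the units of the state.
- sense(): the state, without advancing time (a new reading comes with each control period).
- vision.get_image(name): name is "scene" or "side" or "wrist"; returns the picture (384x512x3 uint8, red, green, blue); there is no depth.
- vision.calibration(name): a dict with "fov_y" (degrees; the focal length in pixels is half the picture's height over the tangent of half this angle, whatever the lens; pixels are square), "cx", "cy" (the principal point, pixels), "extrinsics" (4x4, takes a point from camera to world coordinates). Camera axes: x right, y down, z forward; pixel columns grow to the right and rows downward; lengths in m; the calibration is good to about 2 mm. A picture is of the moment at which its call begins: read the wrist's pose just before it. calibration takes no time and is no camera call; for the wrist camera it gives the pose at the moment of the call.
- job.finish_job(): hands the job in; it is judged then, once.
Trained networks look in the newest picture that a camera, given by its name, has taken for a name from the list of things; names that differ only in an ending like _2 or _b are one class to them, and where a whole thing is asked for, a point or a joint stands for the part that bears it (a point fixed in the world has none). Each returns a list of dicts, best first, with "p" (0 to 1); they miss things now and then, are a little off and sometimes report something else, mostly with a low value. They report only what shows in the picture. A call takes as long as a camera call. They do not tell look-alikes from the thing itself.
- finder.find_in(camera, thing): "extent" ([centre column, centre row, width, height] in pixels, round what is visible of it).
The state is a dict: "time_s": time; "joint_pos": joint angles; "joint_velocities": joint speeds; "effort": joint torques, N m; "tcp_pos": TCP position; "tool_rot": TCP orientation; "force": force on the tool from outside, world axes, zero at the start; "torque": the same for the moment, N m; "finger_gap": finger opening in m; "grip_force": force on a finger pad.
Only numpy, scipy, OpenCV 4.12 (cv2) and the standard library are available. Lean on these libraries where they do the work, as an engineer would, in place of code of your own. Each camera call takes 0.05 s, during which the arm holds its last target. There are 200 camera calls.

## Task

Make the paper-pulp blender ready: set the blending cup upright in the collar of the motor base with its two lugs in the two slots, push it down against the spring and turn it clockwise (seen from above) to the stop, so that it springs up into its lock, and let go of it. Work gently, by feel: do not ram the cup, do not drag or spin the motor base across the table, and leave the other things where they stand.

Things in the scene. Friction and masses are not known exactly. Their poses are not given: they have to be found in the camera images.
- cup_center (a point): Blending cup, 110 mm tall, 0.2 to 0.31 kg, standing upright, z up; this point is on its axis 55 mm above its foot. From the foot up: black spigot 56 mm across, 22 mm high, foot edge chamfered 2.5 mm; black ribbed flange 76 mm across, 22 to 34 mm up; then the clear round cup, 53 mm across, closed on top: hold it there at any yaw, pads 65 to 95 mm above the foot.
- cup_top (a point): Centre of the cup's closed top, 110 mm above its foot. x and -x of the cup run through the black filling scales on the clear wall. Two orange lugs stick out of the spigot at opposite sides: 9 mm wide, 4 to 9 mm above the foot, to 34 mm from the axis, white dots on the flange above them. The cup is screwed tight into the black part, past the mark: seen from above the lugs lie 8 to 49 degrees anticlockwise of the scales.
- base_mouth (a point): Centre of the mouth of the light grey collar on the teal motor base, 80 mm above the table, z up. The base is 131 mm across, 2.7 to 4 kg, loose on four rubber feet. The collar has a 59 mm bore and is 86 mm across. In the bore a sprung plate, 9 mm under the rim, carries the cup's foot: 4 N to start, about 9 N with the foot 15 mm under the rim, 13 N at 20 mm.
- base_slot (a point): Middle of one of the two slots in the collar's rim, on the +x side of the base, 33 mm from its axis, at rim height; the other is at -x, white dots beside them. 22 degrees wide, they let a lug in with 2 degrees to spare each way. Elsewhere the lugs land on the rim, foot 4 mm under it; turned on it they drop into the slots. There the cup goes down to a hard floor, foot 21 mm under the rim.
- base_lock (a point): Orange bar outside the collar, 47 mm from the base's axis, 50 degrees clockwise (from above) of the slot: the locked place, another is opposite. With its foot 18 to 21 mm under the rim the cup can be turned clockwise, lugs under the lip, to a hard stop 51 degrees past the slots. Let up there it springs into a notch, foot 15 mm under the rim, and cannot turn back; anywhere short of it it does not rise.
- base_front (a point): Point on the front of the motor base where its speed dial sits, 65 mm from the base's axis in -x of the base, 31 mm above the table; it shows whether the base has been dragged or spun.
- jar_e: Bystander: empty glass jar with a grey lid, 65 mm wide, 92 mm tall; origin under its centre. It and the cup may have changed places.
- gesso_tub: Bystander: white tub, 94 mm wide, 70 mm tall; origin under its centre.
- glue_stick: Bystander: standing glue stick with orange cap, 25 mm wide, 94 mm tall; origin under its centre.
- thread_spool: Bystander: small wooden spool of grey thread, 28 mm wide, 40 mm tall; origin under its centre.
- tape_a: Bystander: roll of masking tape lying flat, 110 mm wide, 25 mm tall; origin under its centre.
Mind the look-alikes: they are no part of the job. What is shaped like the part that bears cup_center but blue or green is not meant.

How it is judged:
By the outcome, as a careful person would: the job done as asked, in the order asked, and still so for the second after the job is handed in, with the robot touching nothing.
It also fails if it takes over 72 s, if anything falls off the work surface, if the arm or the gripper's body presses on something with over 40 N, if the wrist force passes 120 N, or if a joint passes its speed limit or range.

## Working session

There is one attempt and no reset: what is moved stays moved. The work goes in short steps, Python scripts to look and compute and a shell command to move; the robot and the scene stay as the last step left them, time stands still between calls to the robot, and variables do not carry over. Pictures are saved under pics/ and viewed, at most 10 in all, crops included, and the job is handed in when it is done.

```bash
mkdir -p pics; cat > h.py <<'E'
import numpy as np, cv2
from cell import sense, vision, job, finder
def K(n):
    c=vision.calibration(n); f=192/np.tan(np.radians(c["fov_y"])/2); return c,f
def ray(n,u,v,c=None):
    c,f=K(n) if c is None else c
    E=np.array(c["extrinsics"]); d=E[:3,:3]@np.array([(u-c["cx"])/f,(v-c["cy"])/f,1]); return E[:3,3],d
def onz(n,u,v,z,c=None):
    o,d=ray(n,u,v,c); return o+d*(z-o[2])/d[2]
def proj(n,p,c=None):
    c,f=K(n) if c is None else c
    E=np.array(c["extrinsics"]); q=E[:3,:3].T@(np.array(p)-E[:3,3]); return q[0]/q[2]*f+c["cx"],q[1]/q[2]*f+c["cy"]
def snap(n): 
    return cv2.cvtColor(vision.get_image(n),cv2.COLOR_RGB2BGR)
E
python3 - <<'E'
from h import *
np.set_printoptions(precision=3,suppress=True)
a=snap("scene");cv2.imwrite("pics/scene.png",a)
b=snap("side");cv2.imwrite("pics/side.png",b)
w=snap("wrist");cv2.imwrite("pics/wrist.png",w)
for n in ("scene","side","wrist"):
    c,f=K(n);print(n,f,c["cx"],c["cy"],np.array(c["extrinsics"]).tolist())
for n in ("scene","side"):
  for t in ("cup_center","cup_top","base_mouth","base_slot","base_lock","base_front","jar_e","gesso_tub","glue_stick","thread_spool","tape_a"):
    print(n,t,[(np.round(d["extent"]).tolist(),round(d["p"],2)) for d in finder.find_in(n,t)[:4]])
s=sense();print(s)
cv2.imwrite("pics/both.png",cv2.resize(np.hstack([a,b]),None,fx=.78,fy=.78))
E
```

```text
scene 359.42465452087015 253.60718105031236 193.15845942571258 [[-0.575937135901811, -0.6279642906029287, 0.5234092712369348, -0.07700765600942387], [-0.8174866183448373, 0.44512463989788154, -0.3654855452448204, 0.4583830403824172], [-0.003470492233264923, -0.638376773295631, -0.7697162145884138, 0.9927551791220296], [0.0, 0.0, 0.0, 1.0]]
side 466.62944518009283 258.350122751838 190.50224353754558 [[0.9559058516827657, -0.196665552103032, 0.21809782973394226, 0.17992316987923426], [-0.29364324721396273, -0.6294574145625055, 0.7194143497442382, -1.0744602956694052], [-0.004200724257273529, -0.751735341638462, -0.6594515373000648, 1.099076642178341], [0.0, 0.0, 0.0, 1.0]]
wrist 282.18493880350013 258.0944699578484 188.51437179677072 [[0.30262013617699374, -0.9113981641325655, -0.2788806906116037, 0.25280277074830415], [-0.9531100579128782, -0.28983815430143645, -0.08703483105311588, -0.5219654185854568], [-0.0015068793997792826, 0.292142483605045, -0.9563736187220705, 0.3849556320578736], [0.0, 0.0, 0.0, 1.0]]
scene cup_center [([195.0, 237.0, 20.0, 28.0], 0.96), ([238.0, 241.0, 18.0,
[... 1312 characters left out ...]
([208.0, 298.0, 34.0, 42.0], 0.78)]
side glue_stick [([176.0, 152.0, 14.0, 18.0], 0.45)]
side thread_spool [([302.0, 178.0, 9.0, 14.0], 0.44), ([283.0, 204.0, 39.0, 38.0], 0.25)]
side tape_a [([332.0, 209.0, 32.0, 28.0], 0.73)]
{'time_s': 1.25, 'joint_pos': array([-1.284,  0.32 ,  1.564, -0.   ,  1.257, -0.02 ]), 'joint_velocities': array([-0.002, -0.   , -0.001,  0.001,  0.001,  0.001]), 'effort': array([ -0.002, -41.237, -23.223,   0.072,   0.038,   0.   ]), 'tcp_pos': array([ 0.174, -0.548,  0.239]), 'tool_rot': array([ 0.   ,  0.988,  0.153, -0.   ]), 'force': array([ 0.976,  0.191, -0.907]), 'torque': array([-0.008,  0.021,  0.012]), 'grip_force': 0.0, 'finger_gap': 0.09133845453428967}
```

View pics/scene.png

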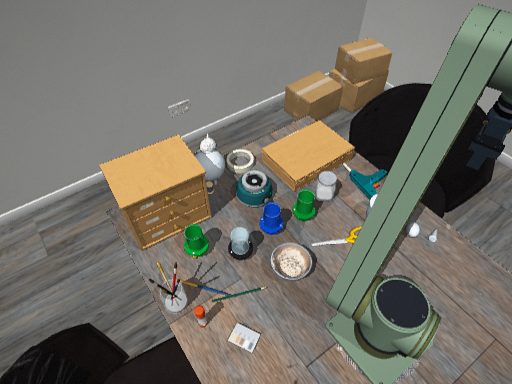

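View pics/side.png

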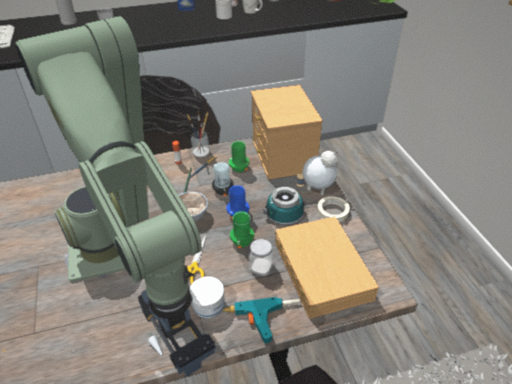

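The scene shows green lookalikes at (195,240) and (305,204), a blue one at (272,218), the glass jar with grey lid at (327,187), and the clear cup with the black flange at (239,242), which matches the description. The motor base is at (253,188).

```bash
python3 - <<'E'
from h import *
np.set_printoptions(precision=3,suppress=True)
for n,l in (("scene",{"cup":(239,242,.055),"jar":(327,187,.046),"base":(253,186,.06),"blue":(272,217,.055),"greenA":(305,204,.055),"greenB":(195,240,.055),"bowl":(292,262,.03),"spool":(210,189,.02),"glue":(201,316,.047),"tape":(239,162,.0125)}),
  ("side",{"cup":(222,179,.055),"jar":(261,257,.046),"base":(285,203,.06),"blue":(237,200,.055),"greenA":(242,228,.055),"greenB":(238,156,.055),"bird":(321,172,.06),"tape":(333,209,.0125)})):
  for k,v in l.items(): print(n,k,onz(n,*v))
a=cv2.imread("pics/scene.png")[165:285,170:330]
b=cv2.imread("pics/side.png")[135:255,190:350]
cv2.imwrite("pics/c1.png",cv2.resize(np.hstack([a,b]),None,fx=2.5,fy=2.5,interpolation=cv2.INTER_CUBIC))
E
```

```text
scene cup [0.428 0.161 0.055]
scene jar [ 0.442 -0.215  0.046]
scene base [ 0.585 -0.001  0.06 ]
scene blue [0.445 0.022 0.055]
scene greenA [ 0.424 -0.099  0.055]
scene greenB [0.512 0.267 0.055]
scene bowl [0.292 0.062 0.03 ]
scene spool [0.69  0.112 0.02 ]
scene glue [0.3   0.369 0.047]
scene tape [ 0.748 -0.051  0.012]
side cup [0.422 0.161 0.055]
side jar [ 0.448 -0.212  0.046]
side base [ 0.589 -0.026  0.06 ]
side blue [0.444 0.04  0.055]
side greenA [ 0.425 -0.089  0.055]
side greenB [0.51  0.272 0.055]
side bird [0.764 0.088 0.06 ]
side tape [ 0.752 -0.055  0.012]
```

View pics/c1.png

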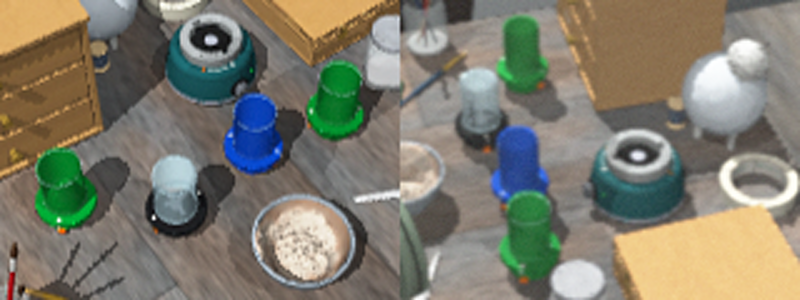

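The clear cup with black flange at scene (239,242) / side (222,179) is the right one, at about (0.425, 0.161). One lug shows orange at (241,258) in scene. I'll move above it for a close view.

```bash
python3 -m inch '[[[1,0.056,-0.075,0,0],[1,0.056,-0.075,0,0],[1,0.056,-0.075,0,0],[1,0.056,-0.075,0,0],[1,0.056,-0.075,0,0],[1,0.056,-0.075,0,0],[1,0.056,-0.075,0,0],[1,0.056,-0.075,0,0]]]'; python3 -m inch '[[[1,0.056,-0.075,0,0],[1,0.056,-0.075,0,0],[1,0.056,-0.075,0,0],[1,0.056,-0.075,0,0],[1,0.056,-0.075,0,0],[1,0.056,-0.075,0,0],[1,0.056,-0.075,0,0],[1,0.056,-0.075,0,0]]]'; python3 -m inch '[[[1,0,0,0,0],[1,0,0,0,0]]]'
python3 - <<'E'
from h import *
s=sense();print(s["tcp_pos"],s["joint_pos"],s["tool_rot"],s["time_s"],s["force"])
c=K("wrist");w=snap("wrist");cv2.imwrite("pics/w1.png",w)
import pickle;pickle.dump(c,open("w1.pkl","wb"))
print(np.array(c[0]["extrinsics"]).round(4).tolist())
for t in ("cup_center","cup_top","base_mouth","base_lock"): print(t,[(np.round(d["extent"]).tolist(),round(d["p"],2)) for d in finder.find_in("wrist",t)[:4]])
E
```

```text
time_s: 2.05
tcp_pos: [0.2968, -0.1928, 0.2392]
tool_rot: [0.0, 0.988, 0.152, 0.001]
force: [0.9, 0.8, 0.1]
finger_gap: 0.0912
grip_force: 0.0
time_s: 2.85
tcp_pos: [0.4198, 0.1613, 0.2392]
tool_rot: [0.0, 0.988, 0.153, 0.0]
force: [1.8, -0.8, -0.2]
finger_gap: 0.0911
grip_force: 0.0
time_s: 3.05
tcp_pos: [0.4193, 0.1597, 0.2386]
tool_rot: [0.0, 0.988, 0.154, -0.001]
force: [0.1, 0.8, -0.2]
finger_gap: 0.0913
grip_force: 0.0
[0.41933151 0.15968619 0.23860613] [ 3.38603703e-01  1.20661067e-01  1.83133465e+00 -5.90673838e-04
  1.19076075e+00  1.60038425e+00] [ 3.76090459e-04  9.88070288e-01  1.54002244e-01 -5.21879672e-04] 3.05 [ 0.14221697  0.76825455 -0.22379928]
[[0.3049, -0.9105, -0.2792, 0.4986], [-0.9524, -0.2914, -0.0898, 0.1861], [0.0004, 0.2933, -0.956, 0.3851], [0.0, 0.0, 0.0, 1.0]]
cup_center [([259.0, 177.0, 48.0, 63.0], 0.98), ([376.0, 195.0, 69.0, 64.0], 0.92), ([185.0, 58.0, 68.0, 68.0], 0.76), ([462.0, 225.0, 84.0, 39.0], 0.6)]
cup_top [([258.0, 177.0, 52.0, 60.0], 0.81), ([377.0, 194.0, 69.0, 64.0], 0.79), ([464.0, 225.0, 84.0, 41.0], 0.74), ([185.0, 60.0, 71.0, 69.0], 0.57)]
base_mouth [([448.0, 74.0, 129.0, 133.0], 0.73)]
base_lock [([448.0, 72.0, 129.0, 130.0], 0.86)]
```

View pics/w1.png

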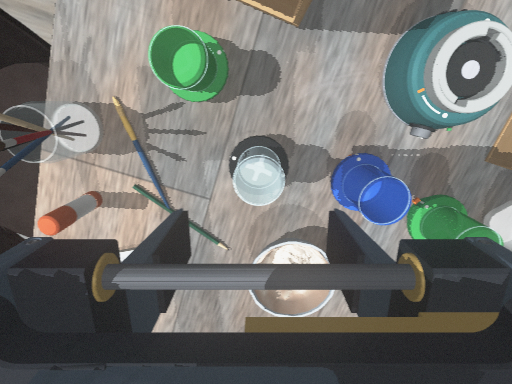

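The clear cup is near the centre with its top at (259,178), its flange centred at about (259,163), and a white flange dot at (234,158). The base is at top right, its mouth centred at about (470,68) with an orange bar at (421,91) and the dial at (422,131). Next I'll overlay the geometric model to refine this.

```bash
python3 - <<'E'
from h import *
import pickle
np.set_printoptions(precision=4,suppress=True)
c=pickle.load(open("w1.pkl","rb"))
print("top",onz("wrist",259,178,.11,c),"flange",onz("wrist",259,163,.03,c),"dot",onz("wrist",234,158,.034,c))
print("mouth",onz("wrist",470,68,.08,c),"bar",onz("wrist",421,91,.078,c),"dial",onz("wrist",422,131,.031,c))
w=cv2.imread("pics/w1.png")
a=cv2.resize(w[125:220,205:310],None,fx=5,fy=5,interpolation=cv2.INTER_CUBIC)
cv2.imwrite("pics/c2.png",a)
E
```

```text
top [0.4291 0.1627 0.11  ] flange [0.4278 0.162  0.03  ] dot [0.4251 0.1943 0.034 ]
mouth [ 0.5942 -0.006   0.08  ] bar [0.56   0.0295 0.078 ] dial [ 0.5277 -0.0174  0.031 ]
```

View pics/c2.png

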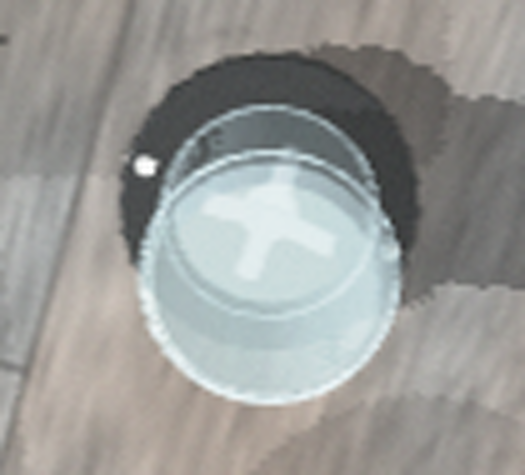

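The dot at crop (145,165), a radius of 32 mm from the axis, matches the lug dot, so the lug line runs at about 96° in world. Before grasping I'll take a closer look at the base.

```bash
python3 -m inch '[[[1,0.04,0.084,0.02,0],[1,0.04,0.084,0.02,0],[1,0.04,0.084,0.02,0],[1,0.04,0.084,0.02,0],[1,0.04,0.084,0.02,0],[1,0,0,0.02,0],[1,0,0,0,0],[1,0,0,0,0]]]'
python3 - <<'E'
from h import *
s=sense();print(s["tcp_pos"],s["joint_pos"],s["tool_rot"],s["time_s"],s["force"])
c=K("wrist");w=snap("wrist");cv2.imwrite("pics/w2.png",w)
import pickle;pickle.dump(c,open("w2.pkl","wb"))
d=finder.find_in("wrist","base_mouth");print(d[:2])
u,v=proj("wrist",[.594,-.006,.08],c);u,v=int(u),int(v);print(u,v)
y0=max(v-75,0);x0=max(u-85,0)
print(x0,y0)
cv2.imwrite("pics/c3.png",cv2.resize(w[y0:y0+140,x0:x0+170],None,fx=4,fy=4,interpolation=cv2.INTER_CUBIC))
E
```

```text
time_s: 4.1
tcp_pos: [0.5772, -0.0108, 0.179]
tool_rot: [-0.0, 0.988, 0.153, -0.001]
force: [0.5, -0.2, -0.4]
finger_gap: 0.0914
grip_force: 0.0
[ 0.57722799 -0.01083675  0.17901421] [-3.88320272e-02  3.67146819e-01  1.65066667e+00  2.87977824e-04
  1.12489860e+00  1.22563835e+00] [-2.34292679e-04  9.88302783e-01  1.52503372e-01 -5.24648690e-04] 4.1 [ 0.50790305 -0.19856005 -0.42917024]
[{'extent': [267.3, 169.2, 121.6, 130.2], 'p': 0.84}]
259 178
174 103
```

View pics/c3.png

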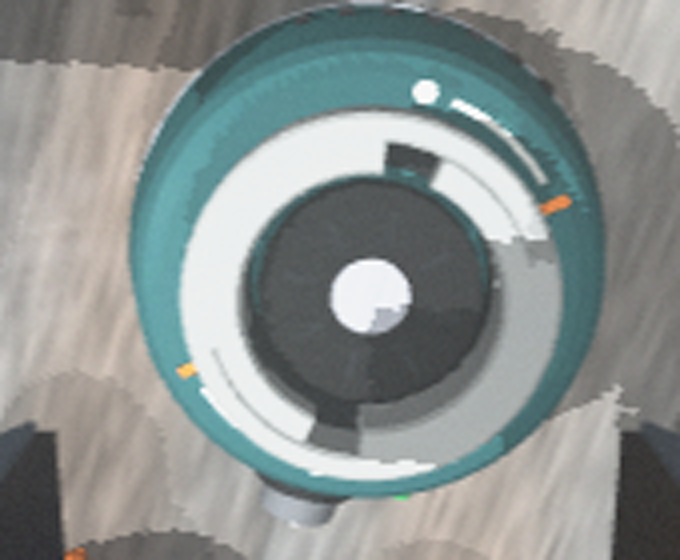

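The collar is clear: rim centre at crop (371,294), slots at (412,163) and (334,433), orange bars at (556,205) and (187,371), dial at (297,500).

```bash
python3 - <<'E'
from h import *
import pickle
c=pickle.load(open("w2.pkl","rb"))
P=lambda u,v,z: onz("wrist",174+u/4-.4,103+v/4-.4,z,c)
l,r,t,b=[P(*q,.08) for q in((181,294),(561,294),(371,108),(371,480))]
print("rim",l,r,t,b,np.linalg.norm(r-l),np.linalg.norm(t-b)); C=(l+r+t+b)/4;C2=C;print(C)
A=lambda p,q:np.degrees(np.arctan2(p[1]-q[1],p[0]-q[0]))
s1=P(412,163,.08);s2=P(334,433,.08)
print("slots",s1,s2,np.linalg.norm(s1-s2),(s1+s2)/2,A(s1,s2),A(s1,C),A(C,s2))
for z in(.07,.078):
  b1=P(556,205,z);b2=P(187,371,z);print("bars",b1,b2,np.linalg.norm(b1-b2),A(b1,b2)+50,(b1+b2)/2)
d=P(297,500,.031);print("dial",d,A(C,d),np.linalg.norm((C-d)[:2]))
# model overlay
w=cv2.imread("pics/w2.png")
w=cv2.resize(w,None,fx=4,fy=4,interpolation=cv2.INTER_CUBIC)
E
```

```text
rim [0.58524083 0.02970824 0.08      ] [ 0.61102928 -0.0516133   0.08      ] [0.63716282 0.00177763 0.08      ] [ 0.55501685 -0.02503031  0.08      ] 0.0853125769854526 0.08640963846681998
[ 0.59711244 -0.01128943  0.08      ]
slots [ 0.62870141 -0.01033729  0.08      ] [ 0.56372519 -0.0131125   0.08      ] 0.06503545622412694 [ 0.5962133 -0.0117249  0.08     ] 2.4456795111160012 1.7264587319326765 3.1254563005862477
bars [ 0.62844115 -0.04575633  0.07      ] [0.56445883 0.02394587 0.07      ] 0.09461572278806676 2.55001125591572 [ 0.59644999 -0.01090523  0.07      ]
bars [ 0.62932253 -0.04385025  0.078     ] [0.56734308 0.02367003 0.078     ] 0.09165390905919715 2.5500112559157273 [ 0.59833281 -0.01009011  0.078     ]
dial [ 0.52248086 -0.01485964  0.031     ] 2.7388137762493345 0.07471693128477165
```

Base: centre (0.5968, -0.0115), slots at 2.5°. Lug at about 96°. I'll go back over the cup and turn the tool so its x (camera side) points along the visible lug.

```bash
python3 -m inch '[[[1,-0.0358,-0.084,0,0],[1,-0.0358,-0.084,0,0],[1,-0.0358,-0.084,0,0],[1,-0.0358,-0.084,0,0],[1,-0.0358,-0.084,0,0],[1,0,0,0,-0.09],[1,0,0,0,-0.09],[1,0,0,0,-0.09]]]'
python3 -m inch '[[[1,0,0,0,-0.09],[1,0,0,0,-0.09],[1,0,0,0,-0.09],[1,0,0,0,-0.09],[1,0,0,0,-0.09],[1,0,0,0,-0.09],[1,0,0,0,-0.06],[1,0,0,0,0]]]'
python3 - <<'E'
from h import *
s=sense();print(s["tcp_pos"],s["joint_pos"],s["tool_rot"],s["time_s"],s["force"])
c=K("wrist");w=snap("wrist");cv2.imwrite("pics/w3.png",w)
import pickle;pickle.dump(c,open("w3.pkl","wb"))
u,v=proj("wrist",[.4285,.1625,.05],c);u,v=int(u),int(v);print(u,v)
y0=max(v-75,0);x0=max(u-85,0)
print(x0,y0)
cv2.imwrite("pics/c4.png",cv2.resize(w[y0:y0+140,x0:x0+170],None,fx=4,fy=4,interpolation=cv2.INTER_CUBIC))
E
```

```text
time_s: 5.0
tcp_pos: [0.4286, 0.1635, 0.1801]
tool_rot: [0.0, 0.932, 0.361, 0.001]
force: [0.4, -0.8, -0.9]
finger_gap: 0.0909
grip_force: 0.0
time_s: 5.8
tcp_pos: [0.429, 0.1629, 0.1798]
tool_rot: [0.0, 0.669, 0.743, 0.001]
force: [0.0, 1.1, -0.4]
finger_gap: 0.0914
grip_force: 0.0
[0.42897673 0.16288596 0.17980056] [ 3.37846862e-01  1.87486400e-01  1.90961737e+00 -3.35184067e-05
  1.04286817e+00  2.34008754e-01] [4.00844971e-04 6.69451655e-01 7.42855184e-01 7.04425225e-04] 5.8 [ 0.04672925  1.06368018 -0.38194923]
257 188
172 113
```

View pics/c4.png

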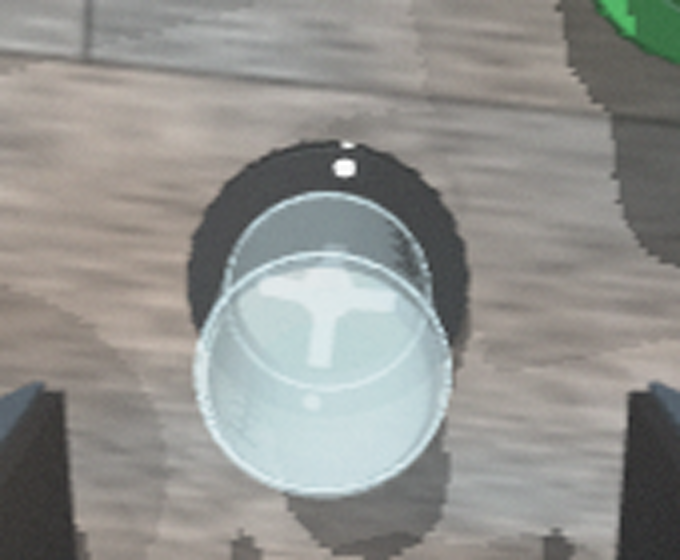

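The lug dot is at crop (344,168) and the opposite dot, seen through the cup, is at (312,402). The scales at (405,250) lie clockwise of the lug, as described.

```bash
python3 - <<'E'
from h import *
import pickle
c=pickle.load(open("w3.pkl","rb"))
P=lambda u,v,z: onz("wrist",172+u/4-.4,113+v/4-.4,z,c)
a=P(344,168,.034);b=P(312,402,.034);C=(a+b)/2
A=lambda p,q:np.degrees(np.arctan2(p[1]-q[1],p[0]-q[0]))
print(a,b,np.linalg.norm(a-b),C,A(a,b))
l,r,t,bo=[P(*q,.11) for q in((196,375),(452,375),(324,254),(324,497))];T=(l+r+t+bo)/4
print("top",T,np.linalg.norm(l-r),np.linalg.norm(t-bo)); print(A(a,T))
l,r=P(187,272,.034),P(470,272,.034);print("flange",(l+r)/2,np.linalg.norm(l-r))
q=sense();R=q["tool_rot"];print("toolyaw",np.degrees(2*np.arctan2(R[2],R[1])))
E
```

```text
[0.4254911  0.19456167 0.034     ] [0.42344877 0.12834563 0.034     ] 0.0662475218513009 [0.42446993 0.16145365 0.034     ] 88.23336159089475
top [0.4245728 0.1646375 0.11     ] 0.05231991316790359 0.053002881126607386
88.24229726908281
flange [0.42427733 0.16611897 0.034     ] 0.07599455384098217
toolyaw 95.8385423100297
```

```bash
python3 -m inch '[[[1,0,-0.008,0.04,0],[1,0,0,0.05,0],[1,0,0,0.05,0],[1,0,0,0.03,0],[1,0,0,0.018,0],[1,0,0,0,0],[-1,0,0,0,0],[-1,0,0,0,0]]]'
python3 -m inch '[[[-1,0,0,0,0],[-1,0,0,0,0],[-1,0,0,0,0],[-1,0,0,0,0],[-1,0,0,0,0],[-1,0,0,0,0],[-1,0,0,0,0]]]'
python3 - <<'E'
from h import *
import pickle
c=pickle.load(open("w1.pkl","rb"))
a=onz("wrist",234,157.8,.034,c);b=onz("wrist",282.4,174.8,.034,c);print(a,b,np.linalg.norm(a-b),np.degrees(np.arctan2(a[1]-b[1],a[0]-b[0])))
E
```

```text
time_s: 6.65
tcp_pos: [0.4263, 0.1622, 0.0859]
tool_rot: [0.001, 0.67, 0.742, 0.001]
force: [0.4, -0.0, 0.5]
finger_gap: 0.0781
grip_force: 0.0
time_s: 7.35
tcp_pos: [0.4254, 0.1619, 0.0851]
tool_rot: [-0.0, 0.67, 0.742, -0.0]
force: [-1.7, -0.6, 4.6]
finger_gap: 0.053
grip_force: 29.9
[0.42532978 0.19433364 0.034     ] [0.4230669  0.12901517 0.034     ] 0.06535765983300089 88.01585341773743
```

Grasped (gap 53 mm). Lug line is 88.1° by both views. Lifting, carrying over the base, then turning anticlockwise 94°.

```bash
python3 -m inch '[[[-1,0,0,-0.06,0],[-1,0,0,-0.09,0],[-1,0,0,-0.09,0],[-1,0,0,-0.03,0],[-1,-0.06,0.05,0,0],[-1,-0.07,0.056,0,0],[-1,-0.07,0.056,0,0],[-1,-0.07,0.056,0,0]]]'
python3 -m inch '[[[-1,-0.07,0.056,0,0],[-1,-0.04,0.033,0,0],[-1,0,0,0,-0.09],[-1,0,0,0,-0.09],[-1,0,0,0,-0.09],[-1,0,0,0,-0.09],[-1,0,0,0,-0.09],[-1,0,0,0,-0.09]]]'
python3 -m inch '[[[-1,0,0,0,-0.09],[-1,0,0,0,-0.09],[-1,0,0,0,-0.09],[-1,0,0,0,-0.09],[-1,0,0,0,-0.09],[-1,0,0,0,-0.06],[-1,0,0,0,0],[-1,0,0,0,0]]]'
python3 - <<'E'
from h import *
import pickle
s=sense();print(s["tcp_pos"],s["joint_pos"],s["time_s"],s["force"],s["torque"])
R=s["tool_rot"];print("toolyaw",np.degrees(2*np.arctan2(R[2],R[1])))
c=K("wrist");w=snap("wrist");cv2.imwrite("pics/w4.png",w)
pickle.dump(c,open("w4.pkl","wb"))
u,v=proj("wrist",[.597,-.0115,.1],c);u,v=int(u),int(v);print(u,v)
y0=max(v-95,0);x0=max(u-95,0)
print(x0,y0)
cv2.imwrite("pics/c5.png",cv2.resize(w[y0:y0+150,x0:x0+190],None,fx=4,fy=4,interpolation=cv2.INTER_CUBIC))
E
```

```text
time_s: 8.15
tcp_pos: [0.5487, 0.0374, 0.2193]
tool_rot: [-0.0, 0.67, 0.742, -0.0]
force: [1.9, -0.2, -1.8]
finger_gap: 0.0528
grip_force: 29.9
time_s: 8.95
tcp_pos: [0.5975, -0.0115, 0.2188]
tool_rot: [-0.001, 0.302, 0.953, -0.0]
force: [-0.0, -0.2, -2.7]
finger_gap: 0.0527
grip_force: 29.9
time_s: 9.75
tcp_pos: [0.5976, -0.0114, 0.2193]
tool_rot: [-0.0, -0.089, 0.996, -0.0]
force: [0.3, -1.0, -1.4]
finger_gap: 0.0529
grip_force: 29.9
[ 0.59757496 -0.01140519  0.21925446] [-3.82482452e-02  3.68206977e-01  1.54180009e+00 -1.57754956e-04
  1.23253048e+00 -1.78812181e+00] 9.75 [ 0.3177246  -1.00336365 -1.43828332] [ 0.08634871 -0.08063387  0.01527505]
toolyaw 190.2633736813464
257 189
162 94
```

View pics/c5.png

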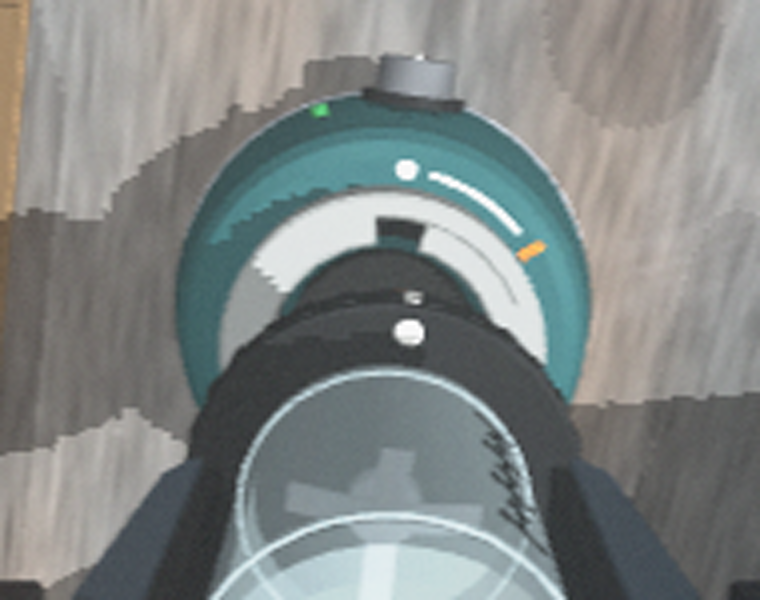

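The cup hangs over the collar. Its lug dot is at crop (408,331), the slot at (401,228), and the flange sides at 190/583 straddle the rim sides at 219/547, so it is laterally centred. Next I'll check the depth direction and the angle.

```bash
python3 - <<'E'
from h import *
import pickle
from scipy.optimize import least_squares
np.set_printoptions(precision=4,suppress=True)
c=pickle.load(open("w4.pkl","rb"))
px=lambda u,v:(162+u/4-.4,94+v/4-.4)
P=lambda u,v,z: onz("wrist",*px(u,v),z,c)
def fit(pts,z,r):
    Q=np.array([P(u,v,z)[:2] for u,v in pts])
    s=least_squares(lambda p:np.hypot(*(Q-p).T)-r,[.597,-.0115]);return s.x,s.fun*1e3
C,e=fit([(385,190),(547,340),(222,335),(525,275),(320,207),(450,205)],.08,.043);print("rim",C,e)
F,e=fit([(388,304),(195,425),(580,425)],.156,.038);print("flange low",F,e)
d=P(408,331,.168)[:2];th=np.radians(190.26-7.65);print("cup from dot",d,d-.033*np.array([np.cos(th),np.sin(th)]))
s=P(401,230,.08)[:2];print("slot",s,np.hypot(*(s-C)),np.degrees(np.arctan2(*(s-C)[::-1]))%360)
print("lug from dot rel flange",np.degrees(np.arctan2(*(d-F)[::-1]))%360, "line slot-dot", )
for u,v in((378,222),(424,228)): 
  q=P(u,v,.08)[:2]-C;print(np.degrees(np.arctan2(q[1],q[0]))%360,np.hypot(*q))
E
```

```text
rim [ 0.5954 -0.0113] [ 0.6046 -0.0276 -0.2627 -0.5892 -0.492   0.2096]
flange low [ 0.6003 -0.0096] [-1.1664  1.8649  1.8677]
cup from dot [ 0.5656 -0.0121] [ 0.5985 -0.0106]
slot [ 0.5617 -0.013 ] 0.03376876436440446 182.84194544676936
lug from dot rel flange 184.22317727189977 line slot-dot
192.66216808879057 0.035554394733508604
173.54966452082306 0.03549990991393109
```

Nearly aligned: lug at about 182.6° and slot at 182.8°. The cup is about 2 mm too far in +x, so I'll correct that and descend gently.

```bash
python3 -m inch '[[[-1,0.004,0,0.03,0],[-1,0,0,0.03,0],[-1,0,0,0.024,0],[-1,0,0,0.016,0],[-1,0,0,0.008,0],[-1,0,0,0,0]]]'; python3 -m inch '[[[-1,0,0,0.002,0],[-1,0,0,0.002,0],[-1,0,0,0.002,0],[-1,0,0,0,0]]]'
```

```text
time_s: 10.4
tcp_pos: [0.5957, -0.0117, 0.1655]
tool_rot: [-0.0, -0.09, 0.996, 0.0]
force: [-0.1, 0.3, -2.4]
finger_gap: 0.0527
grip_force: 29.9
time_s: 10.8
tcp_pos: [0.5958, -0.0117, 0.163]
tool_rot: [0.0, -0.09, 0.996, -0.0]
force: [-0.1, 0.1, -1.6]
finger_gap: 0.0524
grip_force: 29.9
```

```bash
for i in 1; do python3 -m inch '[[[-1,0,0,0.002,0],[-1,0,0,0.002,0],[-1,0,0,0,0]]]'; python3 -m inch '[[[-1,0,0,0.002,0],[-1,0,0,0.002,0],[-1,0,0,0,0]]]'; python3 -m inch '[[[-1,0,0,0.002,0],[-1,0,0,0.002,0],[-1,0,0,0,0]]]'; done
```

```text
time_s: 11.1
tcp_pos: [0.5956, -0.0118, 0.1608]
tool_rot: [-0.0, -0.09, 0.996, -0.0]
force: [-0.1, 0.1, -2.3]
finger_gap: 0.0531
grip_force: 29.9
time_s: 11.4
tcp_pos: [0.5956, -0.0118, 0.1587]
tool_rot: [-0.0, -0.09, 0.996, -0.0]
force: [-0.5, 0.7, -1.8]
finger_gap: 0.0527
grip_force: 29.9
time_s: 11.7
tcp_pos: [0.5957, -0.0118, 0.1568]
tool_rot: [-0.0, -0.09, 0.996, -0.0]
force: [-1.3, -0.4, -2.4]
finger_gap: 0.0529
grip_force: 29.9
```

```bash
python3 -m inch '[[[-1,0,0,0.002,0],[-1,0,0,0.002,0],[-1,0,0,0,0]]]'; python3 -m inch '[[[-1,0,0,0.002,0],[-1,0,0,0.002,0],[-1,0,0,0,0]]]'
```

```text
time_s: 12.0
tcp_pos: [0.5959, -0.0118, 0.1555]
tool_rot: [0.0, -0.09, 0.996, -0.0]
force: [-1.2, -0.4, 2.7]
finger_gap: 0.053
grip_force: 29.9
time_s: 12.3
tcp_pos: [0.5959, -0.0118, 0.1532]
tool_rot: [0.0, -0.09, 0.996, -0.0]
force: [-0.4, 0.2, 3.2]
finger_gap: 0.0528
grip_force: 30.0
```

```bash
python3 -m inch '[[[-1,0,0,0.002,0],[-1,0,0,0.002,0],[-1,0,0,0,0]]]'; python3 -m inch '[[[-1,0,0,0.002,0],[-1,0,0,0.002,0],[-1,0,0,0,0]]]'; python3 -m inch '[[[-1,0,0,0.002,0],[-1,0,0,0.002,0],[-1,0,0,0,0]]]'
```

```text
time_s: 12.6
tcp_pos: [0.5959, -0.0118, 0.1512]
tool_rot: [0.0, -0.09, 0.996, -0.0]
force: [-1.1, -0.5, 5.5]
finger_gap: 0.0531
grip_force: 30.0
time_s: 12.9
tcp_pos: [0.596, -0.0118, 0.1494]
tool_rot: [0.0, -0.09, 0.996, -0.0]
force: [-0.6, 0.5, 6.1]
finger_gap: 0.053
grip_force: 30.0
time_s: 13.2
tcp_pos: [0.596, -0.0118, 0.1477]
tool_rot: [0.001, -0.09, 0.996, -0.0]
force: [-2.9, -0.0, 7.8]
finger_gap: 0.0531
grip_force: 30.0
```

```bash
python3 -m inch '[[[-1,0,0,0.002,0],[-1,0,0,0.002,0],[-1,0,0,0,0]]]'; python3 -m inch '[[[-1,0,0,0.002,0],[-1,0,0,0.001,0],[-1,0,0,0,0]]]'
```

```text
time_s: 13.5
tcp_pos: [0.596, -0.0118, 0.146]
tool_rot: [0.001, -0.09, 0.996, -0.0]
force: [-1.8, -0.1, 9.2]
finger_gap: 0.0529
grip_force: 30.0
time_s: 13.8
tcp_pos: [0.596, -0.0118, 0.1448]
tool_rot: [0.001, -0.09, 0.996, -0.0]
force: [-3.4, 0.1, 10.4]
finger_gap: 0.053
grip_force: 30.0
```

Spring force about 12 N, foot about 19.5 mm under the rim. Now turning clockwise, watching the torque.

```bash
python3 -m inch '[[[-1,0,0,0.001,0.03],[-1,0,0,0,0.03],[-1,0,0,0,0.03],[-1,0,0,0,0]]]'; python3 -c "
from h import *;s=sense();print(s['torque'],s['force'],s['joint_pos'][5])"
```

```text
time_s: 14.2
tcp_pos: [0.5963, -0.0116, 0.1445]
tool_rot: [0.001, -0.019, 1.0, 0.0]
force: [-3.3, -0.6, 10.8]
finger_gap: 0.0532
grip_force: 30.0
[ 0.36686203  0.35934245 -0.00260125] [-3.29079065 -0.61604536 10.82542793] -1.648741792136983
```

```bash
python3 -m inch '[[[-1,0,0,0,0.05],[-1,0,0,0,0.05],[-1,0,0,0,0.05],[-1,0,0,0,0.05],[-1,0,0,0,0.05],[-1,0,0,0,0.05],[-1,0,0,0,0.05],[-1,0,0,0,0]]]';  python3 -c "
from h import *;s=sense();print(s['torque'],s['force'],s['joint_pos'][5])"; python3 -m inch '[[[-1,0,0,0,0.02],[-1,0,0,0,0.02],[-1,0,0,0,0.02],[-1,0,0,0,0]]]';  python3 -c "
from h import *;s=sense();print(s['torque'],s['force'],s['joint_pos'][5])"
```

```text
time_s: 15.0
tcp_pos: [0.5966, -0.0115, 0.1446]
tool_rot: [0.001, 0.253, 0.967, 0.001]
force: [-0.8, 0.8, 10.0]
finger_gap: 0.053
grip_force: 30.0
[ 0.41498447  0.16044395 -0.04806507] [-0.84204668  0.79247033 10.04476654] -1.0984072811132148
time_s: 15.4
tcp_pos: [0.5967, -0.0114, 0.1446]
tool_rot: [0.001, 0.298, 0.955, 0.001]
force: [-2.6, 0.3, 11.2]
finger_gap: 0.0528
grip_force: 30.0
[ 0.37330818  0.16018144 -0.01539153] [-2.58067746  0.33204428 11.18221946] -1.004997179337944
```

```bash
python3 -m inch '[[[-1,0,0,0,0.015],[-1,0,0,0,0.015],[-1,0,0,0,0.015],[-1,0,0,0,0]]]';  python3 -c "
from h import *;s=sense();print(s['torque'],s['joint_pos'][5])"; python3 -m inch '[[[-1,0,0,0,0.015],[-1,0,0,0,0.015],[-1,0,0,0,0]]]';  python3 -c "
from h import *;s=sense();print(s['torque'],s['joint_pos'][5])";  python3 -m inch '[[[-1,0,0,0,0.015],[-1,0,0,0,0]]]';  python3 -c "
from h import *;s=sense();print(s['torque'],s['joint_pos'][5])"
```

```text
time_s: 15.8
tcp_pos: [0.5967, -0.0114, 0.1446]
tool_rot: [0.001, 0.331, 0.944, 0.001]
force: [-2.0, 1.0, 10.1]
finger_gap: 0.0526
grip_force: 30.0
[0.38125075 0.14101786 0.03322713] -0.9346129483476725
time_s: 16.1
tcp_pos: [0.5962, -0.0119, 0.1445]
tool_rot: [0.001, 0.353, 0.936, 0.0]
force: [-3.3, 0.1, 10.5]
finger_gap: 0.0529
grip_force: 30.0
[0.08119691 0.3791979  0.28163698] -0.888009467699333
time_s: 16.3
tcp_pos: [0.5959, -0.0122, 0.1444]
tool_rot: [0.001, 0.363, 0.932, -0.0]
force: [-4.1, -1.2, 11.2]
finger_gap: 0.0527
grip_force: 30.0
[-0.08594333  0.44402743  0.52892766] -0.8652189587035597
```

Stop felt at about 51–52° (0.53 N·m). Letting it up into the notch.

```bash
python3 -m inch '[[[-1,0,0,-0.003,0],[-1,0,0,-0.003,0],[-1,0,0,0,0]]]'; python3 -m inch '[[[-1,0,0,-0.003,0],[-1,0,0,0,0],[-1,0,0,0,0]]]';  python3 -c "
from h import *;s=sense();print(s['torque'],s['joint_pos'][5])"
```

```text
time_s: 16.6
tcp_pos: [0.5957, -0.0121, 0.1459]
tool_rot: [0.0, 0.364, 0.932, -0.0]
force: [-1.8, -1.1, 3.5]
finger_gap: 0.0526
grip_force: 30.0
time_s: 16.9
tcp_pos: [0.5957, -0.012, 0.1473]
tool_rot: [-0.0, 0.364, 0.931, -0.0]
force: [-1.1, -1.9, 0.8]
finger_gap: 0.0526
grip_force: 30.0
[-0.41900313 -0.11327602  0.54941156] -0.8642943992532222
```

```bash
python3 -m inch '[[[-1,0,0,0,-0.01],[-1,0,0,0,-0.01],[-1,0,0,0,0]]]';  python3 -c "
from h import *;s=sense();print(s['torque'],s['joint_pos'][5])"
```

```text
time_s: 17.2
tcp_pos: [0.5959, -0.012, 0.1484]
tool_rot: [0.0, 0.35, 0.937, 0.0]
force: [-2.5, -3.4, 6.8]
finger_gap: 0.0524
grip_force: 30.0
[-0.53685623  0.30582275 -0.02017955] -0.8951916655992141
```

```bash
python3 -m inch '[[[-1,0,0,-0.003,0],[-1,0,0,0,0],[-1,0,0,0,0]]]';python3 -m inch '[[[-1,0,0,-0.003,0],[-1,0,0,0,0],[-1,0,0,0,0]]]'; python3 -m inch '[[[-1,0,0,0,-0.015],[-1,0,0,0,-0.015],[-1,0,0,0,0]]]'; python3 -c "
from h import *;s=sense();print(s['torque'],s['joint_pos'][5])"
```

```text
time_s: 17.5
tcp_pos: [0.5959, -0.012, 0.1497]
tool_rot: [0.0, 0.35, 0.937, 0.0]
force: [-3.1, -2.6, 6.9]
finger_gap: 0.0527
grip_force: 30.0
time_s: 17.8
tcp_pos: [0.5957, -0.012, 0.1499]
tool_rot: [-0.0, 0.35, 0.937, -0.0]
force: [0.5, -4.4, -2.4]
finger_gap: 0.0527
grip_force: 30.0
time_s: 18.1
tcp_pos: [0.5957, -0.0117, 0.1499]
tool_rot: [-0.0, 0.327, 0.945, -0.0]
force: [1.7, -2.2, -4.0]
finger_gap: 0.0528
grip_force: 30.0
[-0.48372765 -0.53643118 -0.06793852] -0.9434533791793184
```

```bash
python3 -m inch '[[[-1,0,0,0,-0.01],[-1,0,0,0,-0.01],[-1,0,0,0,0]]]';  python3 -c "
from h import *;s=sense();print(s['torque'],s['joint_pos'][5])"
```

```text
time_s: 18.4
tcp_pos: [0.5956, -0.0118, 0.15]
tool_rot: [-0.0, 0.312, 0.95, -0.0]
force: [1.1, -2.7, -7.5]
finger_gap: 0.0528
grip_force: 30.0
[-0.50312063 -0.60050201 -0.25136949] -0.9744308660612806
```

It resists turning back (−0.25 N·m) at foot height 15 mm, so it is locked. I'll relax the load, release and retreat.

```bash
python3 -m inch '[[[-1,0,0,0.001,0.015],[-1,0,0,0.001,0.005],[-1,0,0,0,0],[0.8,0,0,0,0],[0.8,0,0,0,0],[0.8,0,0,0,0],[0.8,0,0,0,0],[0.8,0,0,0,0]]]'; python3 -m inch '[[[1,0,0,0,0],[1,0,0,-0.02,0],[1,0,0,-0.06,0],[1,0,0,-0.08,0],[1,0,0,-0.06,0],[1,0,0,0,0],[1,0,0,0,0]]]'
python3 - <<'E'
from h import *
import pickle
c=K("wrist");w=snap("wrist");b=snap("side");pickle.dump(c,open("w5.pkl","wb"))
cv2.imwrite("pics/w5.png",w)
u,v=map(int,proj("wrist",[.596,-.012,.1],c));print(u,v)
a=cv2.resize(w[max(v-95,0):max(v-95,0)+150,u-75:u+75],(450,450),interpolation=cv2.INTER_CUBIC)
d=cv2.resize(b[150:250,210:325],(345*450//300*2//3,450*2//3),interpolation=cv2.INTER_CUBIC)
o=np.zeros((450,450+d.shape[1],3),np.uint8);o[:,:450]=a;o[:d.shape[0],450:]=d;print(o.shape)
cv2.imwrite("pics/c6.png",o)
E
```

```text
time_s: 19.2
tcp_pos: [0.5958, -0.0116, 0.1495]
tool_rot: [0.0, 0.327, 0.945, 0.0]
force: [-0.1, -0.5, 0.1]
finger_gap: 0.0818
grip_force: 0.0
time_s: 19.9
tcp_pos: [0.5959, -0.0118, 0.2605]
tool_rot: [0.001, 0.327, 0.945, 0.0]
force: [-1.0, 0.5, -0.9]
finger_gap: 0.091
grip_force: 0.0
257 179
(450, 794, 3)
```

View pics/c6.png

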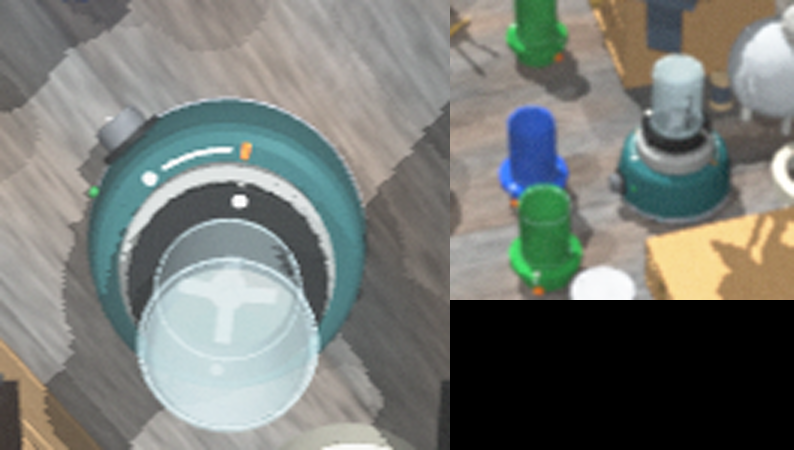

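The cup sits level and free in the collar, with its flange dot at (240,200) in line with the orange bar at (247,150), and the base and neighbours are undisturbed. Handing in.

```bash
python3 -c "
from cell import job;print(job.finish_job())"
```

```text
the job is handed in; nothing more can be done
None
```

The cup is locked in the motor base (turned to the stop, sprung up to 15 mm under the rim, resisted turning back) and released; the base and the other things I could see stayed put, and the job was handed in at about 20 s.

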